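Slide the board out over the scrap caddy and sweep the mango stones in

TASK

Without picking anything up, push the chopping board along the worktop until its end overhangs the right-hand end of the worktop by about 6 cm, over the hanging scrap caddy, with the board square to that end. Then sweep both mango stones along the board and off its overhanging end so that they drop into the caddy. Leave the board lying flat as you set it, and leave the salt shaker, pepper mill and cup alone.

Things in the scene. Friction and masses are not known exactly. Their poses are not given: they have to be found in the camera images.
- chopping_board: rectangular wooden chopping board lying flat on the worktop, 240 (its own x) x 340 (its own y) x 22 mm thick, about 0.9 kg, loose; origin at the centre of its underside; its y runs roughly along world y, turned up to 0.25 rad. It slides on the worktop with ordinary friction (coefficient about 0.6); pushed at the left-hand short edge it takes about 4 to 9 N
- board_end (a point): middle of the top edge of the board's right-hand short end (the end towards the end of the worktop), at [0, -170, 22] mm in the board's frame: this end is to overhang
- worktop_end (a point): point on the upper edge of the straight right-hand end of the worktop; the edge runs along world x through this point's y, the worktop (z = 0) lies on its left (+y), nothing but the caddy lies beyond; axes as the world's. The board's overhang is how far board_end lies beyond it in -y
- scrap_caddy: open white rectangular caddy hung on a rail below the right-hand end of the worktop; fixed; 240 (x) x 150 (y) x 120 mm high, walls 3 mm, axes as the world's; origin at the centre of its underside; its x varies. The rim lies 48 mm below the worktop's surface, the near wall 34 mm beyond the worktop's end: what drops off the bare worktop misses it
- caddy_mouth (a point): centre of the caddy's open mouth, level with its rim (120 mm above the origin)
- mango_stone_a: flat oval straw-coloured mango stone, 80 (its x) x 46 (its y) x 20 mm thick (z), about 45 g, lying flat and loose on the board, in its robot-side (-x) half; origin at its centre, 10 mm above the board
- mango_stone_b: the other mango stone, the same shape and size, on the board's far (+x) half; origin at its centre
- salt_shaker: small white salt shaker with a rounded pale cap, 41 x 41 x 85 mm, standing behind the board (farther from the robot); origin at the centre of its foot; leave alone
- pepper_mill: dark wooden pepper mill, 58 mm across, 170 mm high, standing behind the board; origin at the centre of its foot; leave alone
- espresso_cup: small white cup with a handle, 60 x 87 x 50 mm, standing to the left of the board, near the front edge; origin at the centre of its foot; leave alone
Mind the look-alikes: they are no part of the job. Leave any blue or green look-alike of the mango_stone_b alone. Leave any blue look-alike of the mango_stone_a alone.

How it is judged:
By the outcome, as a careful person would: the job done as asked, in the order asked, and still so for the second after the job is handed in, with the robot touching nothing.
It also fails if it takes over 72 s, if anything falls off the work surface, if the arm or the gripper's body presses on something with over 40 N, if the wrist force passes 120 N, or if a joint passes its speed limit or range.

ROBOT

A 6-joint arm with a two-finger parallel gripper is mounted at the origin on a cart in front of the work surface, level with it; the furniture and walls round the work are solid. World frame = base frame: x ahead of the robot, y to its left, z up, the work surface at z = 0. Lengths are in mm, angles in rad, forces in N, time in s.
With the tool pointing down it reaches from about 300 to 775 mm from the base axis. Payload 14.6 kg.
Tool frame: the origin (TCP) lies midway between the tips of the shut fingers; the grasp point (between the pads) lies 19 mm behind it; z points along the fingers, y is the line along which they close (so a half turn about z gives the same grasp; the last joint's range is limited). The gripper opens to 94 mm and grips with 3 to 60 N. Pads are 16 mm wide; open, the fingers measure 119 mm over their backs; the gripper's body (75 mm by 177 mm) begins 78 mm behind the grasp point.
Start: joints at [1.088, 0.3, 1.521, -0, 1.321, -0.067], TCP at [222.153, 503.127, 205.446] pointing down, gripper open.
Joint ranges: [-3.03, 3.03], [-0.79, 2.21], [0.23, 2.52], [-1.04, 4.18], [0, 3.07], [-2.55, 2.55]. Speed limits (rad/s): [2.22, 2.22, 2.57, 3.14, 3.14, 3.14].

INTERFACE

Orientations are given as [roll, pitch, yaw] about the fixed x, y, z axes, in that order (R = Rz(yaw) Ry(pitch) Rx(roll)).
In Python, from cell import * gives the robot as it stands. The module is installed in compiled form; this text tells all that it offers.
- The arm moves only by the tool servo_tool, never from a script. Its argument "motion" is a list of rows, each an object of numbers: "wx", "wy", "wz": the turn, a rotation vector about the tool's x, y, z in units of 2 rad (1.0 is 2 rad); "dx", "dy", "dz": the shift along the tool's x, y, z in units of 10 cm (1.0 is 10 cm); "fingers": the closure, from -1 (fully open) to 1 (shut). In form: [{"wx": .., "wy": .., "wz": .., "dx": .., "dy": .., "dz": .., "fingers": ..}, ...]. A call has 1 to 10 rows; each row is the pose to reach, as a shift and turn from the pose commanded when the call began, along the tool's axes at that moment; what a row does not reach only later rows make up. A row lasts 1/10 s, in which the tool goes at most 50 mm and 8.59 degrees, less where a joint would pass 70% of its speed; a pose out of reach is approached as far as the arm can. A call with a number of a shift or a turn outside -1 to 1 is refused whole. A call with a gripper value outside its range is refused whole. The fingers move at their own pace and stop on an object; "newtons" is the grip in N (left out, the last holds). Time passes only in rows, so rows that repeat a pose let the fingers close. It gives the time, the measured TCP pose, the force, the opening and the grip force at its end, in the units of the state.
- read_state(): the state, without advancing time (a new reading comes with each control period).
- camera(name): name is "side" or "top"; returns a dict with "image" (384x512x3 uint8, red, green, blue), "fx", "fy", "cx", "cy" (pixels), "R" (3x3) and "t" (3): a world point X has camera coordinates R X + t. Camera axes: x right, y down, z forward; pixel columns grow to the right and rows downward; lengths in mm; the calibration is good to about 2 mm. A picture is of the moment at which its call begins. There is no depth.
- sign_off(): hands the job in; it is judged then, once.
Trained networks look in a picture, given as the dict that the camera call returned (one of the last four; its "shot" number tells which), for a name from the list of things; names that differ only in an ending like _2 or _b are one class to them, and where a whole thing is asked for, a point or a joint stands for the part that bears it (a point fixed in the world has none). Each returns a list of dicts, best first, with "conf" (0 to 1); they miss things now and then, are a little off and sometimes report something else, mostly with a low value. They report only what shows in the picture. A call takes as long as a camera call. They do not tell look-alikes from the thing itself.
- spot_in(query, picture): "location" ([column, row] in pixels, amid what is visible of it).
- trace(query, picture): "pixels" (384x512 bool, what is visible of it) and "location" ([column, row] in pixels, amid what is visible of it).
The state is a dict: "clock": time; "joints": joint angles; "qd": joint speeds; "effort": joint torques, N m; "eef_pos": TCP position; "eef_rot": TCP orientation; "wrist_force": force on the tool from outside, world axes, zero at the start; "moment": the same for the moment, N m; "finger_gap": finger opening in mm; "finger_force": force on a finger pad.
Only numpy, scipy, OpenCV 4.12 (cv2) and the standard library are available. Lean on these libraries where they do the work, as an engineer would, in place of code of your own. Each camera call takes 0.05 s, during which the arm holds its last target. There are 200 camera calls.

## Working session

There is one attempt and no reset: what is moved stays moved. The work goes in short steps, Python scripts to look and compute and a tool call to move; the robot and the scene stay as the last step left them, time stands still between calls to the robot, and variables do not carry over. Pictures are saved under pics/ and viewed, at most 10 in all, crops included, and the job is handed in when it is done.

Besides the shell and the picture viewer there is one more tool, called as name(argument=value, ...) on one line, values as JSON. servo_tool: Moves the arm, as the interface text tells. Its arguments: {"type":"object","properties":{"motion":{"type":"array","items":{"type":"object","properties":{"wx":{"type":"number"},"wy":{"type":"number"},"wz":{"type":"number"},"dx":{"type":"number"},"dy":{"type":"number"},"dz":{"type":"number"},"fingers":{"type":"number"}}}},"newtons":{"type":"number"}},"required":["motion"]}

```bash
mkdir -p pics
cat > h.py <<'E'
from cell import *
import numpy as np, cv2
def ray(c,uv,z):
    R=np.array(c["R"]);t=np.array(c["t"])
    d=R.T@np.array([(uv[0]-c["cx"])/c["fx"],(uv[1]-c["cy"])/c["fy"],1]);o=-R.T@t
    return o+d*(z-o[2])/d[2]
def proj(c,X):
    p=np.array(c["R"])@np.array(X)+np.array(c["t"]);return [c["cx"]+c["fx"]*p[0]/p[2],c["cy"]+c["fy"]*p[1]/p[2]]
def save(c,n):cv2.imwrite("pics/"+n,c["image"][:,:,::-1])
E
python3 - <<'E'
from h import *
for n in("top","side"):
    c=camera(n);save(c,n+"0.png")
    print(n,c["fx"],c["cx"],c["cy"],-np.array(c["R"]).T@np.array(c["t"]),np.round(c["R"],3).tolist())
    for q,z in(("chopping_board",22),("mango_stone_a",32),("scrap_caddy",-48),("salt_shaker",40),("pepper_mill",80),("espresso_cup",25)):
        for d in trace(q,c):
            r=cv2.minAreaRect(np.argwhere(d["pixels"])[:,::-1].astype(np.float32))
            pts=[ray(c,p,z)[:2].round() .tolist() for p in cv2.boxPoints(r)]
            print(q,round(d["conf"],2),np.round(d["location"]),ray(c,d["location"],z).round(),pts)
s=read_state();print(s["eef_pos"],s["eef_rot"],s["wrist_force"],s["clock"])
E
```

```text
top 409.52957055816336 255.05704984227194 187.5964519687252 [ 289.2480714   -67.84186917 1321.3646117 ] [[-0.018, -1.0, -0.003], [-0.982, 0.018, -0.188], [0.188, -0.0, -0.982]]
chopping_board 0.53 [294. 175.] [ 578. -195.   22.] [[602.0, -167.0], [601.0, -209.0], [528.0, -207.0], [529.0, -165.0]]
mango_stone_a 0.82 [294. 175.] [ 577. -195.   32.] [[599.0, -166.0], [599.0, -208.0], [526.0, -206.0], [527.0, -164.0]]
mango_stone_a 0.64 [318. 128.] [ 732. -279.   32.] [[689.0, -244.0], [761.0, -247.0], [760.0, -290.0], [688.0, -287.0]]
mango_stone_a 0.62 [193. 228.] [411. 129.  32.] [[440.0, 172.0], [455.0, 128.0], [380.0, 102.0], [367.0, 146.0]]
mango_stone_a 0.59 [299. 207.] [ 471. -206.   32.] [[477.0, -177.0], [504.0, -205.0], [451.0, -253.0], [425.0, -225.0]]
mango_stone_a 0.51 [182. 171.] [595. 168.  32.] [[591.0, 207.0], [647.0, 153.0], [615.0, 122.0], [559.0, 176.0]]
scrap_caddy 0.71 [377. 200.] [ 503. -481.  -48.] [[624.0, -379.0], [631.0, -566.0], [374.0, -558.0], [368.0, -378.0]]
scrap_caddy 0.55 [222. 120.] [795.  44. -48.] [[834.0, 82.0], [847.0, 28.0], [742.0, 4.0], [729.0,
[... 1011 characters left out ...]
_a 0.64 [275. 183.] [ 569. -168.   32.] [[544.0, -152.0], [622.0, -157.0], [574.0, -228.0], [502.0, -221.0]]
scrap_caddy 0.58 [316. 259.] [ 438. -542.  -48.] [[330.0, -410.0], [756.0, -355.0], [534.0, -672.0], [229.0, -671.0]]
salt_shaker 0.51 [304. 174.] [ 708. -166.   40.] [[798.0, -31.0], [838.0, -54.0], [677.0, -239.0], [643.0, -218.0]]
pepper_mill 0.88 [282. 150.] [739.  22.  80.] [[931.0, 336.0], [984.0, 306.0], [608.0, -177.0], [571.0, -155.0]]
espresso_cup 0.46 [179. 156.] [412. 320.  25.] [[422.0, 396.0], [483.0, 360.0], [400.0, 186.0], [345.0, 219.0]]
[222.14031108 503.12477644 205.45048753] [-3.14158708e+00  6.92024380e-06  2.72583167e+00] [ 1.00277791 -0.06222282 -0.74999092] 0.7
```

View pics/top0.png

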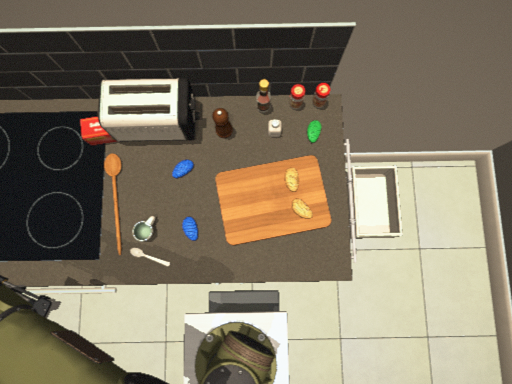

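View pics/side0.png

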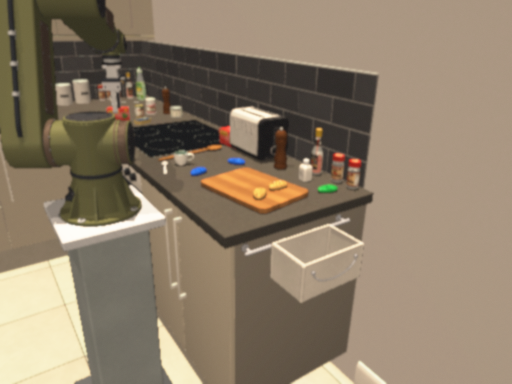

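The straw stones are at top (292,180) and (302,208), both on the board. The look-alikes are blue (183,169), blue (190,228) and green (314,131), all off the board. I choose the two straw ones. The worktop end is near column 350 and the caddy at (377,200).

```bash
cat >> h.py <<'E'
def board(c):
    im=c["image"];h=cv2.cvtColor(im,cv2.COLOR_RGB2HSV)
    m=((h[:,:,0]>4)&(h[:,:,0]<28)&(h[:,:,1]>110)&(h[:,:,2]>90)).astype(np.uint8)
    m[:, :205]=0
    m=cv2.morphologyEx(m,cv2.MORPH_OPEN,np.ones((3,3)))
    cs,_=cv2.findContours(m,cv2.RETR_EXTERNAL,cv2.CHAIN_APPROX_NONE)
    k=max(cs,key=cv2.contourArea)[:,0,:]
    P=np.array([ray(c,p,22)[:2] for p in cv2.convexHull(k.astype(np.int32))[:,0,:]],np.float32)
    return cv2.minAreaRect(P),cv2.boxPoints(cv2.minAreaRect(P))
def stones(c):
    return [(round(d["conf"],2),ray(c,d["location"],32)[:2].round(),*[np.round(x) for x in cv2.minAreaRect(np.array([ray(c,p,32)[:2] for p in np.argwhere(d["pixels"])[:,::-1]],np.float32))[1:]], c["image"][int(d["location"][1]),int(d["location"][0])].tolist()) for d in trace("mango_stone_a",c)]
E
python3 - <<'E'
from h import *
c=camera("top")
r,b=board(c);print(r,b.round())
for s in stones(c):print(s)
g=cv2.cvtColor(c["image"],cv2.COLOR_RGB2GRAY)
for row in (110,130,230,250,265,275): print(row,g[row,338:362].tolist())
for u in (343,345,350,354):print(u,ray(c,(u,265),0)[1])
crop=c["image"][90:290,200:420]
save({"image":cv2.resize(crop,None,fx=3.6,fy=2.99*1,interpolation=cv2.INTER_CUBIC)},"crop0.png")
E
```

```text
((500.4599914550781, -123.06808471679688), (242.7105255126953, 342.6195373535156), 9.92557144165039) [[ 351.   25.]
 [ 410. -313.]
 [ 650. -271.]
 [ 590.   67.]]
(0.8, array([ 730., -274.]), array([40., 73.]), np.float64(70.0), [66, 204, 84])
(0.77, array([ 573., -197.]), array([79., 44.]), np.float64(4.0), [239, 192, 99])
(0.76, array([596., 172.]), array([42., 73.]), np.float64(46.0), [80, 143, 229])
(0.63, array([410., 126.]), array([73., 47.]), np.float64(1.0), [47, 98, 187])
(0.6, array([ 462., -212.]), array([78., 46.]), np.float64(43.0), [238, 221, 122])
110 [101, 98, 95, 87, 91, 108, 105, 107, 111, 107, 108, 107, 111, 108, 107, 109, 108, 111, 108, 108, 105, 109, 107, 109]
130 [97, 95, 97, 94, 99, 103, 106, 109, 106, 107, 108, 107, 108, 111, 109, 108, 108, 111, 108, 108, 106, 107, 106, 109]
230 [101, 99, 101, 102, 101, 103, 105, 101, 99, 100, 105, 96, 89, 151, 227, 241, 189, 114, 190, 244, 238, 228, 242, 243]
250 [99, 102, 102, 98, 98, 102, 102, 98, 99, 102, 99, 99, 139, 171, 176, 205, 228, 201, 158, 167, 174, 181, 183, 188]
265 [97, 98, 99, 104, 103, 100, 102, 102, 104, 102, 101, 101, 108, 171, 222, 222, 222, 220, 220, 222, 221, 222, 223, 223]
275 [98, 97, 100, 97, 94, 97, 101, 97, 97, 98, 99, 102, 101, 124, 185, 220, 219, 221, 218, 218, 218, 217, 217, 217]
343 -342.50088534661177
345 -348.8326218389913
350 -364.6611585132467
354 -377.32316037471793
```

View pics/crop0.png

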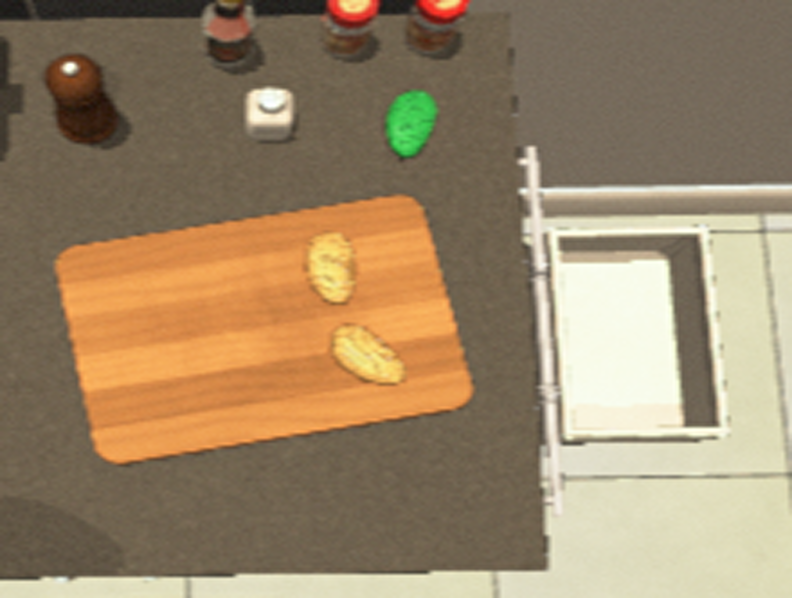

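The crop confirms two straw-coloured stones on the board; the blue and green ones lie off it. I'll move to the board's left end with the fingers spread along world x.

servo_tool(motion=[{"wz":0.075,"dx":-0.2,"dy":-0.1},{"wz":0.15,"dx":-0.4,"dy":-0.25},{"wz":0.225,"dx":-0.6,"dy":-0.4},{"wz":0.3,"dx":-0.8,"dy":-0.5},{"wz":0.375,"dx":-0.91,"dy":-0.58},{"wz":0.45,"dx":-0.91,"dy":-0.58},{"wz":0.525,"dx":-0.91,"dy":-0.58},{"wz":0.5775,"dx":-0.91,"dy":-0.58},{"wz":0.5775,"dx":-0.91,"dy":-0.58}])

```text
schema error: expected keys wx, wy, wz, dx, dy, dz, fingers
```

servo_tool(motion=[{"dx":-0.4,"dy":0.4},{"dx":-0.7,"dy":0.7},{"dx":-1,"dy":1}])

```text
schema error: expected keys wx, wy, wz, dx, dy, dz, fingers
```

servo_tool(motion=[{"dx":-0.4,"dy":0.4},{"dx":-0.7,"dy":0.7},{"dx":-1,"dy":1}])

```text
schema error: expected keys wx, wy, wz, dx, dy, dz, fingers
```

Run:
```python
from h import *
c=camera("top")
for s in [(350.93,265),(351.4,275),(343.2,130)]:print("edge",ray(c,s,0).round(1))
for s in [(352.8,165),(357,235),(397,165),(401,236)]:print("caddy",ray(c,s,-48).round(1))
s=read_state();print(s["eef_pos"],s["eef_rot"],s["wrist_force"],s["clock"],s["finger_gap"])
```

```text
edge [ 287.5 -367.6    0. ]
edge [ 256.5 -367.2    0. ]
edge [ 735.1 -369.1    0. ]
caddy [ 624.9 -405.7  -48. ]
caddy [ 385.1 -404.7  -48. ]
caddy [ 622.1 -557.5  -48. ]
caddy [ 379.2 -550.7  -48. ]
[222.13283738 503.13460186 205.44215926] [-3.14155502e+00  7.60073317e-06  2.72584433e+00] [ 0.06075425 -0.07770174  0.32865344] 0.85 93.9136579710807
```

servo_tool(motion=[{"wx":0,"wy":0,"wz":0.075,"dx":-0.2,"dy":-0.1,"dz":0,"fingers":-1},{"wx":0,"wy":0,"wz":0.15,"dx":-0.4,"dy":-0.25,"dz":0,"fingers":-1},{"wx":0,"wy":0,"wz":0.225,"dx":-0.6,"dy":-0.4,"dz":0,"fingers":-1},{"wx":0,"wy":0,"wz":0.3,"dx":-0.8,"dy":-0.5,"dz":0,"fingers":-1},{"wx":0,"wy":0,"wz":0.375,"dx":-0.91,"dy":-0.58,"dz":0,"fingers":-1},{"wx":0,"wy":0,"wz":0.45,"dx":-0.91,"dy":-0.58,"dz":0,"fingers":-1},{"wx":0,"wy":0,"wz":0.525,"dx":-0.91,"dy":-0.58,"dz":0,"fingers":-1},{"wx":0,"wy":0,"wz":0.5775,"dx":-0.91,"dy":-0.58,"dz":0,"fingers":-1},{"wx":0,"wy":0,"wz":0.5775,"dx":-0.91,"dy":-0.58,"dz":0,"fingers":-1}])

```text
clock: 1.75
eef_pos: [282.0, 413.3, 205.5]
eef_rot: [3.142, -0.0, 1.569]
wrist_force: [0.3, 0.9, 0.4]
finger_gap: 94.2
finger_force: 0.0
```

servo_tool(motion=[{"wx":0,"wy":0,"wz":0,"dx":-0.4,"dy":0.3,"dz":0,"fingers":-1},{"wx":0,"wy":0,"wz":0,"dx":-0.8,"dy":0.6,"dz":0,"fingers":-1},{"wx":0,"wy":0,"wz":0,"dx":-1,"dy":0.75,"dz":0,"fingers":-1}])

```text
clock: 2.05
eef_pos: [358.2, 311.1, 205.5]
eef_rot: [3.141, 0.0, 1.574]
wrist_force: [-0.3, 0.0, -0.2]
finger_gap: 94.1
finger_force: 0.0
```

servo_tool(motion=[{"wx":0,"wy":0,"wz":0,"dx":-0.4,"dy":0.3,"dz":0,"fingers":-1},{"wx":0,"wy":0,"wz":0,"dx":-0.8,"dy":0.6,"dz":0,"fingers":-1},{"wx":0,"wy":0,"wz":0,"dx":-1,"dy":0.75,"dz":0,"fingers":-1}])

```text
clock: 2.35
eef_pos: [433.5, 210.7, 205.5]
eef_rot: [3.141, 0.0, 1.573]
wrist_force: [0.5, 0.5, 0.1]
finger_gap: 93.9
finger_force: 0.0
```

servo_tool(motion=[{"wx":0,"wy":0,"wz":0,"dx":-0.4,"dy":0.3,"dz":0.2,"fingers":-1},{"wx":0,"wy":0,"wz":0,"dx":-0.8,"dy":0.6,"dz":0.4,"fingers":-1},{"wx":0,"wy":0,"wz":0,"dx":-1,"dy":0.73,"dz":0.7,"fingers":-1},{"wx":0,"wy":0,"wz":0,"dx":-1,"dy":0.73,"dz":0.8,"fingers":-1},{"wx":0,"wy":0,"wz":0,"dx":-1,"dy":0.73,"dz":0.8,"fingers":-1},{"wx":0,"wy":0,"wz":0,"dx":-1,"dy":0.73,"dz":0.8,"fingers":-1}])

```text
clock: 2.95
eef_pos: [505.0, 114.2, 126.4]
eef_rot: [3.141, -0.0, 1.573]
wrist_force: [-0.0, 0.8, -0.4]
finger_gap: 93.6
finger_force: 0.0
```

servo_tool(motion=[{"wx":0,"wy":0,"wz":0,"dx":-0.2,"dy":0,"dz":0.2,"fingers":-1},{"wx":0,"wy":0,"wz":0,"dx":-0.2,"dy":0,"dz":0.5,"fingers":-1},{"wx":0,"wy":0,"wz":0,"dx":-0.2,"dy":0,"dz":0.75,"fingers":-1},{"wx":0,"wy":0,"wz":0,"dx":-0.2,"dy":0,"dz":1.0,"fingers":-1},{"wx":0,"wy":0,"wz":0,"dx":-0.2,"dy":0,"dz":1.0,"fingers":-1}])

```text
clock: 3.45
eef_pos: [503.8, 94.2, 24.3]
eef_rot: [-3.139, 0.0, 1.573]
wrist_force: [0.3, -0.3, 0.6]
finger_gap: 94.1
finger_force: 0.0
```

servo_tool(motion=[{"wx":0,"wy":0,"wz":0,"dx":0,"dy":0,"dz":0.1,"fingers":-1},{"wx":0,"wy":0,"wz":0,"dx":0,"dy":0,"dz":0.19,"fingers":-1},{"wx":0,"wy":0,"wz":0,"dx":-0.1,"dy":0,"dz":0.19,"fingers":-1},{"wx":0,"wy":0,"wz":0,"dx":-0.2,"dy":0,"dz":0.19,"fingers":-1},{"wx":0,"wy":0,"wz":0,"dx":-0.25,"dy":0,"dz":0.19,"fingers":-1},{"wx":0,"wy":0,"wz":0,"dx":-0.3,"dy":0,"dz":0.19,"fingers":-1},{"wx":0,"wy":0,"wz":0,"dx":-0.35,"dy":0,"dz":0.19,"fingers":-1},{"wx":0,"wy":0,"wz":0,"dx":-0.4,"dy":0,"dz":0.19,"fingers":-1},{"wx":0,"wy":0,"wz":0,"dx":-0.45,"dy":0,"dz":0.19,"fingers":-1},{"wx":0,"wy":0,"wz":0,"dx":-0.5,"dy":0,"dz":0.19,"fingers":-1}])

```text
clock: 4.45
eef_pos: [505.4, 43.2, 7.0]
eef_rot: [3.14, -0.001, 1.571]
wrist_force: [2.2, 5.1, 0.8]
finger_gap: 93.9
finger_force: 2.8
```

servo_tool(motion=[{"wx":0,"wy":0,"wz":0,"dx":-0.08,"dy":0,"dz":0,"fingers":-1},{"wx":0,"wy":0,"wz":0,"dx":-0.16,"dy":0,"dz":0,"fingers":-1},{"wx":0,"wy":0,"wz":0,"dx":-0.24,"dy":0,"dz":0,"fingers":-1},{"wx":0,"wy":0,"wz":0,"dx":-0.32,"dy":0,"dz":0,"fingers":-1},{"wx":0,"wy":0,"wz":0,"dx":-0.4,"dy":0,"dz":0,"fingers":-1},{"wx":0,"wy":0,"wz":0,"dx":-0.48,"dy":0,"dz":0,"fingers":-1},{"wx":0,"wy":0,"wz":0,"dx":-0.56,"dy":0,"dz":0,"fingers":-1},{"wx":0,"wy":0,"wz":0,"dx":-0.64,"dy":0,"dz":0,"fingers":-1},{"wx":0,"wy":0,"wz":0,"dx":-0.72,"dy":0,"dz":0,"fingers":-1},{"wx":0,"wy":0,"wz":0,"dx":-0.76,"dy":0,"dz":0,"fingers":-1}])

```text
clock: 5.45
eef_pos: [505.4, -33.1, 7.0]
eef_rot: [3.14, -0.0, 1.57]
wrist_force: [3.1, 6.2, 0.3]
finger_gap: 93.8
finger_force: 3.0
```

Run:
```python
from h import *
c=camera("top");save(c,"t1.png")
r,b=board(c);print(r,b.round())
for s in stones(c):print(s)
```

```text
((475.4779968261719, -231.64675903320312), (242.34898376464844, 304.9184265136719), 1.7500017881393433) [[ 350.  -83.]
 [ 359. -388.]
 [ 601. -380.]
 [ 592.  -76.]]
(0.72, array([ 533., -289.]), array([42., 75.]), np.float64(87.0), [241, 214, 128])
(0.62, array([ 722., -267.]), array([44., 79.]), np.float64(70.0), [73, 212, 92])
(0.61, array([596., 181.]), array([48., 71.]), np.float64(54.0), [55, 122, 225])
(0.56, array([409., 129.]), array([73., 47.]), np.float64(1.0), [48, 97, 176])
(0.54, array([ 431., -293.]), array([75., 46.]), np.float64(43.0), [251, 240, 142])
```

View pics/t1.png

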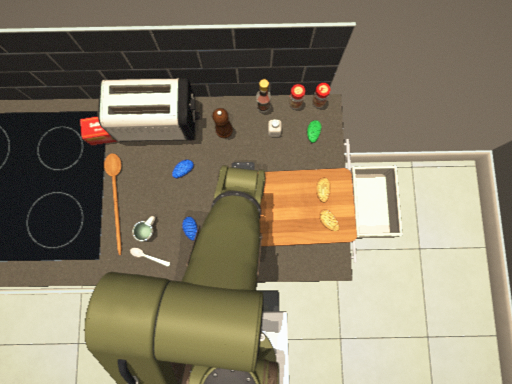

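The board has turned nearly square, with its right end at column ~355. It needs about 45 mm more; I'll push 40 and look again.

servo_tool(motion=[{"wx":0,"wy":0,"wz":0,"dx":-0.06,"dy":0,"dz":0,"fingers":-1},{"wx":0,"wy":0,"wz":0,"dx":-0.12,"dy":0,"dz":0,"fingers":-1},{"wx":0,"wy":0,"wz":0,"dx":-0.18,"dy":0,"dz":0,"fingers":-1},{"wx":0,"wy":0,"wz":0,"dx":-0.24,"dy":0,"dz":0,"fingers":-1},{"wx":0,"wy":0,"wz":0,"dx":-0.3,"dy":0,"dz":0,"fingers":-1},{"wx":0,"wy":0,"wz":0,"dx":-0.35,"dy":0,"dz":0,"fingers":-1},{"wx":0,"wy":0,"wz":0,"dx":-0.39,"dy":0,"dz":0,"fingers":-1},{"wx":0,"wy":0,"wz":0,"dx":-0.4,"dy":0,"dz":0,"fingers":-1}])

```text
clock: 6.35
eef_pos: [505.0, -72.4, 6.8]
eef_rot: [3.141, -0.001, 1.57]
wrist_force: [-0.2, 8.3, 3.3]
finger_gap: 93.9
finger_force: 4.1
```

```bash
cat >> h.py <<'E'
def endline(c):
    im=c["image"];h=cv2.cvtColor(im,cv2.COLOR_RGB2HSV).astype(int)
    P=[]
    for v in range(182,238,3):
        s=h[v,:,1];ok=np.where((h[v,:,0]>4)&(h[v,:,0]<28)&(s>130)&(h[v,:,2]>80))[0]
        ok=ok[ok<385]
        if len(ok):P.append(ray(c,(ok.max()+.5,v),22)[:2])
    P=np.array(P);k=np.polyfit(P[:,0],P[:,1],1);r=P[:,1]-np.polyval(k,P[:,0])
    P=P[abs(r)<4];k=np.polyfit(P[:,0],P[:,1],1)
    print("slope",k[0],"y at 475",np.polyval(k,475),"n",len(P))
E
python3 - <<'E'
from h import *
c=camera("top")
r,b=board(c);print(r,b.round());endline(c)
for d in trace("board_end",camera("top")):
    print("B",d["conf"],d["location"])
for s in stones(c):print(s)
E
```

```text
((468.8289794921875, -271.22723388671875), (295.3481750488281, 241.93450927734375), 88.98509216308594) [[ 345. -417.]
 [ 587. -421.]
 [ 592. -126.]
 [ 350. -121.]]
slope 0.00018356113552958002 y at 475 -418.12648930300816 n 19
B 0.67 [318.0, 209.8]
B 0.38 [384.3, 196.9]
B 0.22 [271.6, 126.6]
(0.86, array([ 412., -331.]), array([74., 43.]), np.float64(43.0), [244, 229, 141])
(0.73, array([ 529., -329.]), array([45., 75.]), np.float64(87.0), [245, 217, 123])
(0.73, array([607., 177.]), array([43., 75.]), np.float64(46.0), [58, 131, 239])
(0.62, array([ 724., -275.]), array([43., 76.]), np.float64(88.0), [69, 206, 85])
(0.6, array([412., 128.]), array([73., 44.]), np.float64(1.0), [70, 126, 223])
(0.25, array([ 497., -484.]), array([230., 125.]), np.float64(2.0), [254, 255, 243])
```

servo_tool(motion=[{"wx":0,"wy":0,"wz":0,"dx":-0.03,"dy":0,"dz":0,"fingers":-1},{"wx":0,"wy":0,"wz":0,"dx":-0.07,"dy":0,"dz":0,"fingers":-1},{"wx":0,"wy":0,"wz":0,"dx":-0.1,"dy":0,"dz":0,"fingers":-1},{"wx":0,"wy":0,"wz":0,"dx":-0.1,"dy":0,"dz":0,"fingers":-1},{"wx":0,"wy":0,"wz":0,"dx":0.2,"dy":0,"dz":0,"fingers":-1},{"wx":0,"wy":0,"wz":0,"dx":0.2,"dy":0,"dz":-0.5,"fingers":-1},{"wx":0,"wy":0,"wz":0,"dx":0.2,"dy":0,"dz":-0.9,"fingers":-1},{"wx":0,"wy":0,"wz":0,"dx":0.2,"dy":0,"dz":-0.9,"fingers":-1}])

```text
clock: 7.35
eef_pos: [507.3, -53.2, 101.4]
eef_rot: [3.134, 0.002, 1.571]
wrist_force: [0.3, -0.1, -0.5]
finger_gap: 94.3
finger_force: 0.0
```

Run:
```python
from h import *
c=camera("top");save(c,"t2.png")
r,b=board(c);print(r,b.round());endline(c)
for s in stones(c):print(s)
s=camera("side");save(s,"s2.png")
```

```text
((468.94915771484375, -264.49713134765625), (332.15777587890625, 241.93634033203125), 88.98509216308594) [[ 345. -428.]
 [ 587. -433.]
 [ 593. -101.]
 [ 351.  -96.]]
slope 0.004719322781833183 y at 475 -428.15128259629233 n 19
(0.82, array([ 735., -265.]), array([43., 76.]), np.float64(87.0), [70, 204, 87])
(0.79, array([607., 174.]), array([43., 73.]), np.float64(46.0), [65, 129, 226])
(0.69, array([410., 129.]), array([73., 47.]), np.float64(1.0), [47, 93, 171])
(0.55, array([ 418., -339.]), array([74., 43.]), np.float64(43.0), [251, 244, 154])
(0.52, array([ 536., -341.]), array([42., 75.]), np.float64(87.0), [242, 195, 97])
```

View pics/t2.png

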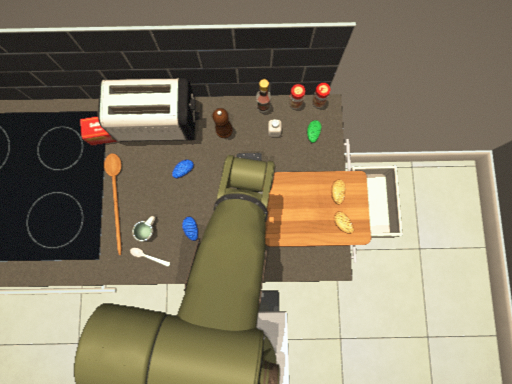

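The board's end is at column ~370 (y ≈ -429), square, with about 60 mm overhang. Stones are at (338,191) and (344,222). Stone b goes first, straight off in -y.

servo_tool(motion=[{"wx":0,"wy":0,"wz":0,"dx":-0.4,"dy":0.1,"dz":0,"fingers":0.23},{"wx":0,"wy":0,"wz":0,"dx":-0.8,"dy":0.27,"dz":0,"fingers":0.23},{"wx":0,"wy":0,"wz":0,"dx":-1,"dy":0.27,"dz":0,"fingers":0.23}])

```text
clock: 7.8
eef_pos: [532.2, -155.2, 94.6]
eef_rot: [-3.14, -0.0, 1.57]
wrist_force: [0.1, 0.6, -0.6]
finger_gap: 73.5
finger_force: 0.0
```

servo_tool(motion=[{"wx":0,"wy":0,"wz":0,"dx":-0.4,"dy":0,"dz":0,"fingers":0.23},{"wx":0,"wy":0,"wz":0,"dx":-0.8,"dy":0,"dz":0,"fingers":0.23},{"wx":0,"wy":0,"wz":0,"dx":-1,"dy":0,"dz":0,"fingers":0.23},{"wx":0,"wy":0,"wz":0,"dx":-1,"dy":0,"dz":0,"fingers":0.23}])

```text
clock: 8.2
eef_pos: [530.8, -254.8, 94.3]
eef_rot: [-3.139, -0.001, 1.568]
wrist_force: [0.6, 0.7, 0.5]
finger_gap: 41.4
finger_force: 0.0
```

servo_tool(motion=[{"wx":0,"wy":0,"wz":0,"dx":-0.35,"dy":0,"dz":0.1,"fingers":0.23},{"wx":0,"wy":0,"wz":0,"dx":-0.35,"dy":0,"dz":0.3,"fingers":0.23},{"wx":0,"wy":0,"wz":0,"dx":-0.35,"dy":0,"dz":0.5,"fingers":0.23},{"wx":0,"wy":0,"wz":0,"dx":-0.35,"dy":0,"dz":0.65,"fingers":0.23},{"wx":0,"wy":0,"wz":0,"dx":-0.35,"dy":0,"dz":0.72,"fingers":0.23},{"wx":0,"wy":0,"wz":0,"dx":-0.35,"dy":0,"dz":0.72,"fingers":0.23}])

```text
clock: 8.8
eef_pos: [531.7, -287.0, 23.6]
eef_rot: [-3.14, -0.001, 1.571]
wrist_force: [1.0, -0.3, -0.3]
finger_gap: 36.1
finger_force: 0.0
```

servo_tool(motion=[{"wx":0,"wy":0,"wz":0,"dx":-0.03,"dy":0,"dz":-0.05,"fingers":0.23},{"wx":0,"wy":0,"wz":0,"dx":-0.1,"dy":0,"dz":-0.05,"fingers":0.23},{"wx":0,"wy":0,"wz":0,"dx":-0.18,"dy":0,"dz":-0.05,"fingers":0.23},{"wx":0,"wy":0,"wz":0,"dx":-0.26,"dy":0,"dz":-0.05,"fingers":0.23},{"wx":0,"wy":0,"wz":0,"dx":-0.34,"dy":0,"dz":-0.05,"fingers":0.23},{"wx":0,"wy":0,"wz":0,"dx":-0.42,"dy":0,"dz":-0.05,"fingers":0.23},{"wx":0,"wy":0,"wz":0,"dx":-0.5,"dy":0,"dz":-0.05,"fingers":0.23},{"wx":0,"wy":0,"wz":0,"dx":-0.58,"dy":0,"dz":-0.05,"fingers":0.23},{"wx":0,"wy":0,"wz":0,"dx":-0.66,"dy":0,"dz":-0.05,"fingers":0.23},{"wx":0,"wy":0,"wz":0,"dx":-0.72,"dy":0,"dz":-0.05,"fingers":0.23}])

```text
clock: 9.8
eef_pos: [531.9, -360.4, 29.4]
eef_rot: [-3.142, -0.0, 1.571]
wrist_force: [0.2, 1.6, 1.1]
finger_gap: 36.3
finger_force: 0.2
```

Run:
```python
from h import *
c=camera("top");s=camera("side")
for x in stones(c):print(x)
endline(c)
save({"image":np.hstack([cv2.resize(x["image"][a:a+160,b:b+160],(400,400),interpolation=cv2.INTER_CUBIC) for x,a,b in((c,120,260),(s,140,210))])},"t3.png")
```

```text
(0.75, array([ 728., -272.]), array([43., 78.]), np.float64(82.0), [69, 218, 90])
(0.65, array([405., 136.]), array([71., 40.]), np.float64(19.0), [85, 157, 249])
(0.55, array([598., 178.]), array([43., 75.]), np.float64(46.0), [67, 136, 234])
slope -0.26952632102595736 y at 475 -263.8644172945617 n 1h.py:29: RankWarning: Polyfit may be poorly conditioned
  P=P[abs(r)<4];k=np.polyfit(P[:,0],P[:,1],1)
```

View pics/t3.png

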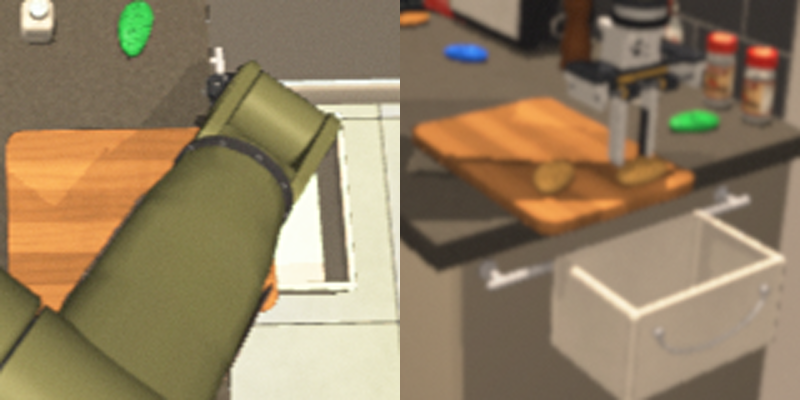

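In the side half of the picture, stone b sits against the fingers near the end at (645,170) and stone a is at (553,177), as intended. Continuing off the end.

servo_tool(motion=[{"wx":0,"wy":0,"wz":0,"dx":-0.08,"dy":0,"dz":0,"fingers":0.23},{"wx":0,"wy":0,"wz":0,"dx":-0.16,"dy":0,"dz":0,"fingers":0.23},{"wx":0,"wy":0,"wz":0,"dx":-0.24,"dy":0,"dz":0,"fingers":0.23},{"wx":0,"wy":0,"wz":0,"dx":-0.32,"dy":0,"dz":0,"fingers":0.23},{"wx":0,"wy":0,"wz":0,"dx":-0.4,"dy":0,"dz":0,"fingers":0.23},{"wx":0,"wy":0,"wz":0,"dx":-0.48,"dy":0,"dz":0,"fingers":0.23},{"wx":0,"wy":0,"wz":0,"dx":-0.56,"dy":0,"dz":0,"fingers":0.23},{"wx":0,"wy":0,"wz":0,"dx":-0.64,"dy":0,"dz":0,"fingers":0.23},{"wx":0,"wy":0,"wz":0,"dx":-0.72,"dy":0,"dz":0,"fingers":0.23},{"wx":0,"wy":0,"wz":0,"dx":-0.8,"dy":0,"dz":0,"fingers":0.23}])

```text
clock: 10.95
eef_pos: [532.0, -440.4, 29.5]
eef_rot: [3.142, 0.0, 1.571]
wrist_force: [-0.1, -0.4, -0.4]
finger_gap: 36.3
finger_force: 0.0
```

servo_tool(motion=[{"wx":0,"wy":0,"wz":0,"dx":0,"dy":0,"dz":0,"fingers":0.23},{"wx":0,"wy":0,"wz":0,"dx":0,"dy":0,"dz":-0.3,"fingers":0.23},{"wx":0,"wy":0,"wz":0,"dx":0,"dy":0,"dz":-0.6,"fingers":0.23},{"wx":0,"wy":0,"wz":0,"dx":0.4,"dy":-0.4,"dz":-0.7,"fingers":0.23},{"wx":0,"wy":0,"wz":0,"dx":0.7,"dy":-0.7,"dz":-0.7,"fingers":0.23},{"wx":0,"wy":0,"wz":0,"dx":1,"dy":-1,"dz":-0.7,"fingers":0.23},{"wx":0,"wy":0,"wz":0,"dx":1,"dy":-1,"dz":-0.7,"fingers":0.23}])

```text
clock: 11.65
eef_pos: [428.8, -336.1, 98.9]
eef_rot: [-3.139, -0.003, 1.572]
wrist_force: [0.6, -0.9, -0.3]
finger_gap: 36.1
finger_force: 0.0
```

Run:
```python
from h import *
c=camera("top");s=camera("side")
for x in stones(c):print(x)
for d in trace("mango_stone_a",s):print(d["conf"],d["location"],ray(s,d["location"],32).round())
save({"image":np.hstack([cv2.resize(x["image"][a:a+160,b:b+160],(400,400),interpolation=cv2.INTER_CUBIC) for x,a,b in((c,120,260),(s,140,210))])},"t4.png")
```

```text
(0.84, array([411., 126.]), array([70., 44.]), np.float64(1.0), [58, 123, 227])
(0.8, array([ 737., -272.]), array([40., 69.]), np.float64(87.0), [65, 201, 84])
(0.56, array([598., 170.]), array([45., 77.]), np.float64(46.0), [99, 177, 251])
0.63 [270.4, 210.4] [ 416. -349.   32.]
0.44 [235.0, 161.0] [572. 118.  32.]
0.41 [325.8, 188.6] [ 687. -307.   32.]
```

View pics/t4.png

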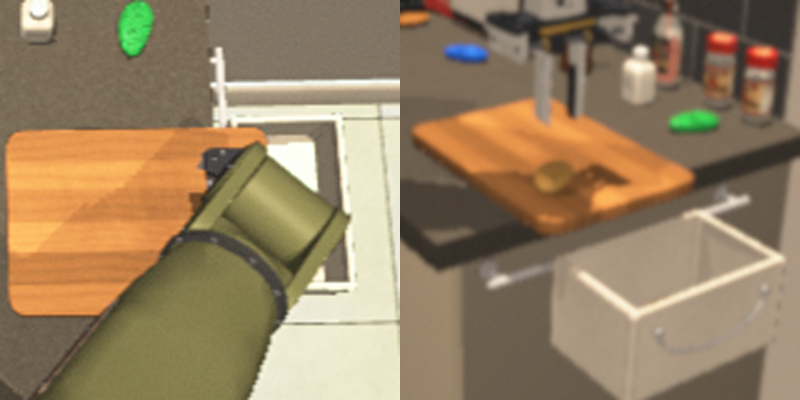

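Stone b has left the board; stone a still lies at side (270,210). I'll turn the tool to line up with its long axis and move behind it.

servo_tool(motion=[{"wx":0,"wy":0,"wz":-0.075,"dx":0.2,"dy":-0.3,"dz":0,"fingers":0.23},{"wx":0,"wy":0,"wz":-0.15,"dx":0.43,"dy":-0.56,"dz":0,"fingers":0.23},{"wx":0,"wy":0,"wz":-0.225,"dx":0.43,"dy":-0.56,"dz":0,"fingers":0.23},{"wx":0,"wy":0,"wz":-0.3,"dx":0.43,"dy":-0.56,"dz":0,"fingers":0.23},{"wx":0,"wy":0,"wz":-0.378,"dx":0.43,"dy":-0.56,"dz":0.2,"fingers":0.23},{"wx":0,"wy":0,"wz":-0.378,"dx":0.43,"dy":-0.56,"dz":0.4,"fingers":0.23},{"wx":0,"wy":0,"wz":-0.378,"dx":0.43,"dy":-0.56,"dz":0.6,"fingers":0.23},{"wx":0,"wy":0,"wz":-0.378,"dx":0.43,"dy":-0.56,"dz":0.68,"fingers":0.23},{"wx":0,"wy":0,"wz":-0.378,"dx":0.43,"dy":-0.56,"dz":0.69,"fingers":0.23},{"wx":0,"wy":0,"wz":-0.378,"dx":0.43,"dy":-0.56,"dz":0.69,"fingers":0.23}])

```text
clock: 12.85
eef_pos: [376.4, -297.1, 30.9]
eef_rot: [3.142, 0.001, 2.327]
wrist_force: [0.6, 0.7, 0.8]
finger_gap: 36.1
finger_force: 0.0
```

servo_tool(motion=[{"wx":0,"wy":0,"wz":0,"dx":-0.08,"dy":0,"dz":0,"fingers":0.23},{"wx":0,"wy":0,"wz":0,"dx":-0.16,"dy":0,"dz":0,"fingers":0.23},{"wx":0,"wy":0,"wz":0,"dx":-0.24,"dy":0,"dz":0,"fingers":0.23},{"wx":0,"wy":0,"wz":0,"dx":-0.32,"dy":0,"dz":0,"fingers":0.23},{"wx":0,"wy":0,"wz":0,"dx":-0.4,"dy":0,"dz":0,"fingers":0.23},{"wx":0,"wy":0,"wz":0,"dx":-0.48,"dy":0,"dz":0,"fingers":0.23},{"wx":0,"wy":0,"wz":0,"dx":-0.56,"dy":0,"dz":0,"fingers":0.23},{"wx":0,"wy":0,"wz":0,"dx":-0.64,"dy":0,"dz":0,"fingers":0.23},{"wx":0,"wy":0,"wz":0,"dx":-0.72,"dy":0,"dz":0,"fingers":0.23},{"wx":0,"wy":0,"wz":0,"dx":-0.8,"dy":0,"dz":0,"fingers":0.23}])

```text
clock: 13.85
eef_pos: [431.3, -355.4, 30.4]
eef_rot: [-3.142, -0.0, 2.327]
wrist_force: [0.1, 1.1, -0.3]
finger_gap: 36.2
finger_force: 0.2
```

Run:
```python
from h import *
s=camera("side")
for d in trace("mango_stone_a",s):print(d["conf"],d["location"],ray(s,d["location"],32).round(),[ray(s,p,32)[:2].round().tolist() for p in cv2.boxPoints(cv2.minAreaRect(np.argwhere(d["pixels"])[:,::-1].astype(np.float32)))])
save({"image":np.hstack([cv2.resize(x["image"][a:a+160,b:b+160],(400,400),interpolation=cv2.INTER_CUBIC) for x,a,b in((camera("top"),120,260),(s,140,210))])},"t5.png")
```

```text
0.46 [284.1, 212.8] [ 442. -385.   32.] [[456.0, -335.0], [491.0, -357.0], [437.0, -424.0], [404.0, -403.0]]
0.42 [328.3, 190.5] [ 682. -325.   32.] [[678.0, -278.0], [749.0, -290.0], [702.0, -345.0], [634.0, -332.0]]
0.4 [235.0, 160.9] [572. 119.  32.] [[564.0, 153.0], [614.0, 123.0], [580.0, 68.0], [531.0, 97.0]]
```

View pics/t5.png

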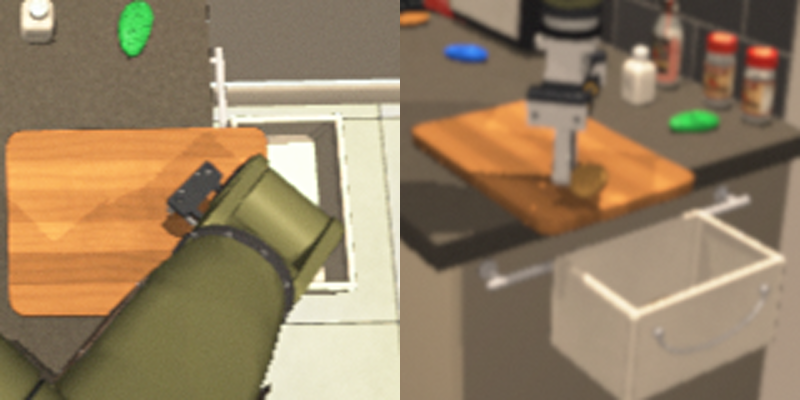

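Stone a rides ahead of the fingers (right half, (590,180)). Continuing diagonally off the end, then straight.

servo_tool(motion=[{"wx":0,"wy":0,"wz":0,"dx":-0.09,"dy":0,"dz":0,"fingers":0.23},{"wx":0,"wy":0,"wz":0,"dx":-0.18,"dy":0,"dz":0,"fingers":0.23},{"wx":0,"wy":0,"wz":0,"dx":-0.27,"dy":0,"dz":0,"fingers":0.23},{"wx":0,"wy":0,"wz":0,"dx":-0.36,"dy":0,"dz":0,"fingers":0.23},{"wx":0,"wy":0,"wz":0,"dx":-0.45,"dy":0,"dz":0,"fingers":0.23},{"wx":0,"wy":0,"wz":0,"dx":-0.54,"dy":0,"dz":0,"fingers":0.23},{"wx":0,"wy":0,"wz":0,"dx":-0.63,"dy":0,"dz":0,"fingers":0.23},{"wx":0,"wy":0,"wz":0,"dx":-0.72,"dy":0,"dz":0,"fingers":0.23},{"wx":0,"wy":0,"wz":0,"dx":-0.81,"dy":0,"dz":0,"fingers":0.23},{"wx":0,"wy":0,"wz":0,"dx":-0.9,"dy":0,"dz":0,"fingers":0.23}])

```text
clock: 15.0
eef_pos: [493.1, -420.9, 30.4]
eef_rot: [-3.142, 0.0, 2.327]
wrist_force: [-0.5, -0.5, 0.1]
finger_gap: 36.0
finger_force: 0.0
```

servo_tool(motion=[{"wx":0,"wy":0,"wz":0,"dx":-0.06,"dy":-0.06,"dz":0,"fingers":0.23},{"wx":0,"wy":0,"wz":0,"dx":-0.12,"dy":-0.12,"dz":0,"fingers":0.23},{"wx":0,"wy":0,"wz":0,"dx":-0.18,"dy":-0.18,"dz":0,"fingers":0.23},{"wx":0,"wy":0,"wz":0,"dx":-0.24,"dy":-0.24,"dz":0,"fingers":0.23},{"wx":0,"wy":0,"wz":0,"dx":-0.24,"dy":-0.24,"dz":0,"fingers":0.23}])

```text
clock: 15.5
eef_pos: [491.2, -455.5, 30.4]
eef_rot: [-3.141, 0.0, 2.326]
wrist_force: [0.3, 0.4, -0.2]
finger_gap: 36.0
finger_force: 0.0
```

servo_tool(motion=[{"wx":0,"wy":0,"wz":0,"dx":0,"dy":0,"dz":-0.4,"fingers":0.23},{"wx":0,"wy":0,"wz":0,"dx":0,"dy":0,"dz":-0.8,"fingers":0.23},{"wx":0,"wy":0,"wz":0,"dx":0,"dy":0.4,"dz":-1,"fingers":0.23},{"wx":0,"wy":0,"wz":0,"dx":0.4,"dy":0.8,"dz":-1,"fingers":0.23},{"wx":0,"wy":0,"wz":0,"dx":0.8,"dy":1,"dz":-1,"fingers":0.23},{"wx":0,"wy":0,"wz":0,"dx":1,"dy":1,"dz":-1,"fingers":0.23},{"wx":0,"wy":0,"wz":0,"dx":1,"dy":1,"dz":-1,"fingers":0.23}])

```text
clock: 16.2
eef_pos: [495.1, -310.8, 131.0]
eef_rot: [3.142, -0.0, 2.329]
wrist_force: [-0.4, -0.2, 0.7]
finger_gap: 36.0
finger_force: 0.0
```

servo_tool(motion=[{"wx":0,"wy":0,"wz":0,"dx":0.3,"dy":0.4,"dz":0,"fingers":0.23},{"wx":0,"wy":0,"wz":0,"dx":0.6,"dy":0.8,"dz":0,"fingers":0.23},{"wx":0,"wy":0,"wz":0,"dx":1,"dy":1,"dz":0,"fingers":0.23},{"wx":0,"wy":0,"wz":0,"dx":1,"dy":1,"dz":0,"fingers":0.23}])

```text
clock: 16.6
eef_pos: [499.6, -168.3, 130.5]
eef_rot: [3.141, -0.001, 2.33]
wrist_force: [-0.6, -1.0, -0.4]
finger_gap: 36.1
finger_force: 0.0
```

Run:
```python
from h import *
c=camera("top");s=camera("side")
for x in stones(c):print(x)
r,b=board(c);print(r,b.round());endline(c)
save({"image":np.hstack([cv2.resize(x["image"][a:a+160,b:b+160],(400,400),interpolation=cv2.INTER_CUBIC) for x,a,b in((c,120,260),(s,140,210))])},"t6.png")
```

```text
(0.85, array([412., 128.]), array([73., 44.]), np.float64(1.0), [75, 142, 238])
(0.77, array([ 731., -273.]), array([42., 77.]), np.float64(77.0), [70, 216, 88])
(0.7, array([ 444., -450.]), array([38., 68.]), np.float64(86.0), [245, 225, 126])
(0.49, array([600., 172.]), array([43., 73.]), np.float64(46.0), [78, 143, 236])
((467.6158447265625, -329.74957275390625), (205.74386596679688, 246.05206298828125), 87.67805480957031) [[ 341. -428.]
 [ 586. -438.]
 [ 595. -232.]
 [ 349. -222.]]Traceback (most recent call last):
  File "<stdin>", line 4, in <module>
  File "h.py", line 29, in endline
    P=P[abs(r)<4];k=np.polyfit(P[:,0],P[:,1],1)
                    ~~~~~~~~~~^^^^^^^^^^^^^^^^^
    raise TypeError("expected non-empty vector for x")
TypeError: expected non-empty vector for x
```

Run:
```python
from h import *
c=camera("top");s=camera("side")
im=c["image"];h=cv2.cvtColor(im,cv2.COLOR_RGB2HSV)
# board end rows: rightmost low-value change along rows avoiding stone
print([ray(c,p,22)[:2].round().tolist() for p in cv2.boxPoints(cv2.minAreaRect(np.argwhere(trace("chopping_board",c)[0]["pixels"])[:,::-1].astype(np.float32)))])
for v in range(176,244,6):
    ok=np.where((h[v,:375,0]>4)&(h[v,:375,0]<20)&(h[v,:375,1]>150))[0]
    print(v,ok.max(),ray(c,(ok.max()+.5,v),22)[:2].round(1))
save({"image":np.hstack([cv2.resize(x["image"][a:a+160,b:b+160],(400,400),interpolation=cv2.INTER_CUBIC) for x,a,b in((c,120,260),(s,140,210))])},"t6.png")
```

```text
[[583.0, -92.0], [596.0, -436.0], [349.0, -432.0], [337.0, -100.0]]
176 365 [ 570.3 -427.4]
182 365 [ 550.4 -426. ]
188 366 [ 530.6 -427.9]
194 368 [ 510.9 -432.9]
200 367 [ 491.4 -428.4]
206 367 [ 472. -427.]
212 373 [ 452.3 -444.8]
218 373 [ 433.1 -443.4]
224 368 [ 414.3 -426.2]
230 369 [ 395.3 -428. ]
236 370 [ 376.3 -429.9]
242 367 [ 357.7 -419.1]
```

View pics/t6.png

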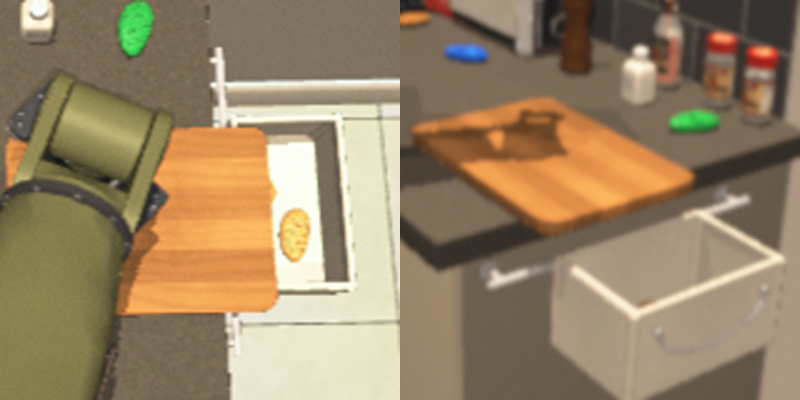

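One stone lies in the caddy (top column ~378, row 214). The other's tip shows just past the board end at about (369,195), which projects to y ≈ -484 at the caddy floor, so it is inside too. The board is flat and square with about 60 mm overhang, and the other things are unmoved. The arm is clear, so I'm handing in.

```bash
python3 -c "
from cell import *
print(sign_off())"
```

```text
the job is handed in; nothing more can be done
None
```

The job is handed in: the board lies flat and square, overhanging the worktop end by about 60 mm, and both mango stones dropped into the caddy. One stone is in plain view there; the other shows only its tip past the board's end, so I placed it by calculation. Salt shaker, pepper mill and cup were left alone.

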